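Turn a cover plate over with the lifter

TASK

Turn the rectangular cover plate on the turning rest over with the flat-bladed lifter: slide its blade under the plate's overhanging edge, tip the plate up and over the step so that it lies flat on the rubber pad with its pocketed face down, and touch the plate with the lifter only, not with the fingers. Then stand the lifter on the bench on its foot and let go of it. Leave the round-footed tool with the same handle where it stands.

Things in the scene. Friction and masses are not known exactly. Their poses are not given: they have to be found in the camera images.
- plate_center (a point): Centre of the loose steel cover plate, 80 (x) by 64 (y) by 6 mm thick, about 120 g, four corner holes. z points out of the pocketed face (round dark pocket), up at the start; the other face is plain. It lies on the rest's lower ledge, +y edge within 7 mm of the step and nearly parallel to it; its -y edge overhangs bare bench by about 25 mm, with 14 mm free height below.
- rest: Fixed dark steel rest. Origin at bench level, midway along the step; x along the step, y across, z up. Lower ledge: y -42 to 0, x -45 to 45 mm, top at 14 mm. At y = 0 a 5 mm step. Upper level: y 0 to 96, x -60 to 60 mm, rubber pad top at 19 mm, low lip at its end (top 25 mm). A plate tipped up by its -y edge pivots against the step and falls onto the pad once some 10 degrees past vertical.
- lifter_grip (a point): Grip point of the loose lifter (160 g): on the axis of its upright square black handle (18 by 18 mm, 92 mm long), 65 mm above the blade's underside. z up the handle, y along the blade. Flat steel blade 3 mm thick, 24 mm wide, tip 95 mm ahead (+y) of the axis. Foot 48 by 48 mm, 30 mm behind to 18 mm ahead of the axis, flush with the blade's underside. Stands by itself on the bench.
- stamp_grip (a point): Bystander: a loose tool with the same black handle but a round foot (52 mm diameter, 6 mm thick) and no blade; the point lies on its axis 65 mm above the bench. It may stand on either side of the lifter (the two swap places). Not to be moved.
Mind the look-alikes: they are no part of the job. What is shaped like the part that bears lifter_grip but turquoise is not meant. Leave any green look-alike of the part that bears plate_center alone.

How it is judged:
On the way:
1. the plate is tipped up 20 to 75 degrees, resting on the lifter (angle between plate_center's own z axis and vertical between 0.35 and 1.3 rad and contact force between lifter and plate above 0.02 N), for 0.1 s.
At the end, for the whole second after the job is handed in: Plate at rest on the rest's pad, pocketed face down, flat within 10 degrees: centre 10 to 75 mm beyond the step, within 30 mm of the rest's middle sideways, 15 to 30 mm above the bench. Lifter standing still on the bench, upright within 10 degrees, grip point 58 to 72 mm above it (angle between plate_center's own z axis and vertical above 2.967 rad and y of plate_center in the frame of rest between 0.01 and 0.075 m and x of plate_center in the frame of rest between -0.03 and 0.03 m and z of plate_center in the frame of rest between 0.015 and 0.03 m and linear speed of each of plate, lifter below 0.02 m/s and angle between lifter_grip's own z axis and vertical below 0.17 rad and height (world z) of lifter_grip between 0.058 and 0.072 m); the robot touches nothing.
It fails at once if the fingers touch the plate (contact force between the fingers and plate above 0.3 N).
It fails at once if the round-footed tool is moved by more than 20 mm (distance of stamp_grip from where it was at the start of the episode above 0.02 m).
It also fails if it takes over 50 s, if anything falls off the work surface, if the arm or the gripper's body presses on something with over 40 N, if the wrist force passes 120 N, or if a joint passes its speed limit or range.

ROBOT

A 6-joint arm with a two-finger parallel gripper is mounted at the origin on the work surface. World frame = base frame: x ahead of the robot, y to its left, z up, the work surface at z = 0. Lengths are in m, angles in rad, forces in N, time in s.
With the tool pointing down it reaches from about 0.3 to 0.875 m from the base axis. Payload 6.4 kg.
Tool frame: the origin (TCP) lies on the centre line of the jaws, within the pads' length; the fingertips stand 17 mm ahead of it and the grasp point (between the pads) lies 2 mm behind it; z points along the fingers, x is the direction in which the jaws open and shut, and the axes are right-handed (so a half turn about z gives the same grasp; the last joint's range is limited). The gripper opens to 85 mm and grips with 20 to 120 N. Pads are 22 mm wide; open, the fingers measure 114 mm over their backs; the gripper's body (76 mm by 85 mm) begins 54 mm behind the grasp point. The pads swing forward as they close: fully open they stand 13 mm farther back than shut.
Start: joints at [1.029, 0.181, 1.607, -0, 1.354, -0.206], TCP at [0.189, 0.543, 0.219] pointing down, gripper open.
Joint ranges: [-2.99, 2.99], [-0.89, 2.07], [0.3, 2.58], [-1.14, 4.28], [0, 2.63], [-3.12, 3.12]. Speed limits (rad/s): [2.57, 2.57, 3.01, 3.14, 3.14, 3.14].

INTERFACE

Orientations are given as a unit quaternion [w, x, y, z].
In Python, from bench import ctrl gives the robot as it stands.
- The arm moves only by the tool servo_tool, never from a script. Its argument "increments" is text: rows parted by semicolons, each of 5 numbers parted by spaces: the shift along the tool's x, y, z in cm, then the turn about the tool's z in rad, then the opening, from 0 (shut) to 1 (fully open). In form: dx dy dz yaw gripper; .... A call has 1 to 10 rows; each row shifts and turns the commanded pose from where the row before left it, along the tool's axes as they then stand; what a row does not reach is not made up. A row lasts 1/8 s, in which the tool goes at most 62.5 mm and 10.7 degrees, less where a joint would pass 70% of its speed; a pose out of reach is approached as far as the arm can. A call is refused whole if a number of a shift passes 6.25 or a number of a turn 0.188, either way. A call with a gripper value outside its range is refused whole. The fingers move at their own pace and stop on an object; the grip force is fixed at half the most. Time passes only in rows, so rows that do not move let the fingers close. It gives the time, the measured TCP pose, the force and the opening at its end, in the units of the state.
- ctrl.get_obs(): the state, without advancing time (a new reading comes with each control period).
- ctrl.camera(name): name is "side" or "top"; returns (picture, depth): 384x512x3 uint8, red, green, blue; 384x512 float32, m along the optical axis (not along the pixel's ray), 0 where there is no reading.
- ctrl.camera_params(name): a dict with "mtx" (3x3 intrinsics, pixels), "position" and "attitude" of the camera in the world. Camera axes: x right, y down, z forward; pixel columns grow to the right and rows downward; lengths in m; the calibration is good to about 2 mm. A picture is of the moment at which its call begins. camera_params takes no time and is no camera call.
- ctrl.hand_in(): hands the job in, once; it reports no verdict.
The state is a dict: "time_s": time; "q": joint angles; "dq": joint speeds; "joint_efforts": joint torques, N m; "eef_pos": TCP position; "eef_rot": TCP orientation; "wrist_force": force on the tool from outside, world axes, zero at the start; "torque": the same for the moment, N m; "opening": opening from 0.0 (shut) to 1.0 (fully open).
Only numpy, scipy, OpenCV 4.12 (cv2) and the standard library are available. Lean on these libraries where they do the work, as an engineer would, in place of code of your own. Each camera call takes 0.05 s, during which the arm holds its last target.

## Working session

There is one attempt and no reset: what is moved stays moved. The work goes in short steps, Python scripts to look and compute and a tool call to move; the robot and the scene stay as the last step left them, time stands still between calls to the robot, and variables do not carry over. Pictures are saved under pics/ and viewed, and the job is handed in when it is done.

Besides the shell and the picture viewer there is one more tool, called after ">>>" as name(argument=value, ...) on one line, values as JSON. servo_tool: Moves the arm, as the interface text tells. Its arguments: {"type":"object","properties":{"increments":{"type":"string"}},"required":["increments"]}

```bash
ls; mkdir -p pics
python3 - <<'E'
from bench import ctrl
import cv2,numpy as np
o=ctrl.get_obs();print(o)
for n in("top","side"):
    p,d=ctrl.camera(n);cv2.imwrite(f"pics/{n}0.png",p[...,::-1]);np.save(f"pics/{n}0.npy",d)
    print(n,ctrl.camera_params(n))
E
```

```text
pics
{'time_s': 0.0, 'q': array([ 1.02871571e+00,  1.81546442e-01,  1.60802646e+00,  3.84049251e-06,
        1.35382415e+00, -2.06301901e-01]), 'dq': array([-0.00207113, -0.00141205, -0.00113775,  0.00122905,  0.00203603,
       -0.00017291]), 'joint_efforts': array([ 8.71266093e-04, -4.44877625e+01, -3.51334977e+01, -2.08412912e-04,
        9.25006141e-03,  4.04776671e-06]), 'eef_pos': array([0.18913661, 0.5423767 , 0.21797224]), 'eef_rot': array([ 3.58905671e-04,  8.15323310e-01,  5.79005256e-01, -8.27742404e-04]), 'wrist_force': array([-0.83980779, -0.01583918,  0.63242921]), 'torque': array([0.05051878, 0.00963286, 0.00298175]), 'opening': 1.0015829138822845}
top {'mtx': array([[348.88436929,   0.        , 253.9043336 ],
       [  0.        , 348.88436929, 190.41010806],
       [  0.        ,   0.        ,   1.        ]]), 'position': array([ 0.40262904, -0.11911283,  0.8091712 ]), 'attitude': array([-0.07684225,  0.71272428, -0.69337407,  0.07315583])}
side {'mtx': array([[371.168139 ,   0.       , 260.3556353],
       [  0.       , 371.168139 , 193.0443175],
       [  0.       ,   0.       ,   1.       ]]), 'position': array([0.25001119, 0.46490001, 0.47165591]), 'attitude': array([ 0.11565965, -0.18823287,  0.84578072, -0.48564   ])}
```

View pics/top0.png

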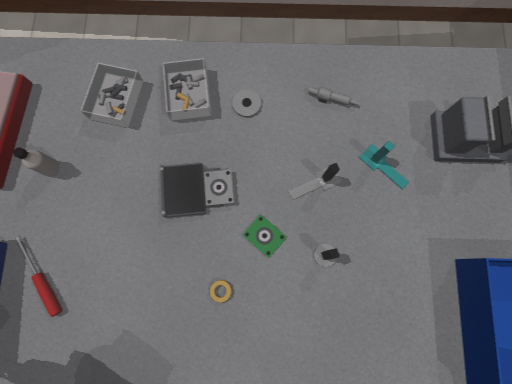

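View pics/side0.png

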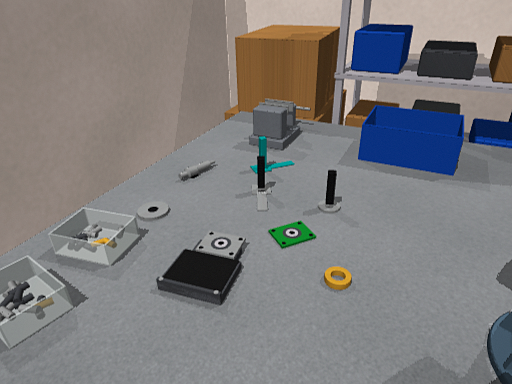

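The top view shows the grey plate at (219,187), the pad at (184,190), and the lifter handle top at about (331,172) with its blade tip at about (291,192). The stamp is at (328,254). The turquoise lifter and green plate are decoys. Next I'll enlarge the picture and measure.

```bash
cat > h.py <<'E'
import cv2,numpy as np
from scipy.spatial.transform import Rotation as R
from bench import ctrl
def cam(n):
    c=ctrl.camera_params(n);w,x,y,z=c['attitude'];return c['mtx'],c['position'],R.from_quat([x,y,z,w]).as_matrix()
def onplane(n,uv,z):
    K,p,A=cam(n);uv=np.atleast_2d(uv).astype(float)
    d=np.c_[uv,np.ones(len(uv))]@np.linalg.inv(K).T@A.T
    return p+d*((z-p[2])/d[:,2])[:,None]
def proj(n,P):
    K,p,A=cam(n);q=(np.atleast_2d(P)-p)@A@K.T;return q[:,:2]/q[:,2:]
def crop(img,u0,v0,u1,v1,s,name):
    c=cv2.resize(img[v0:v1,u0:u1],None,fx=s,fy=s,interpolation=cv2.INTER_CUBIC)
    for u in range((u0+9)//10*10,u1,10):
        cv2.line(c,((u-u0)*s,0),((u-u0)*s,4 if u%50 else 12),(0,255,255),1)
        if u%20==0: cv2.putText(c,str(u),((u-u0)*s,22),0,.35,(0,255,255),1)
    for v in range((v0+9)//10*10,v1,10):
        cv2.line(c,(0,(v-v0)*s),(4,(v-v0)*s),(0,255,255),1)
        if v%20==0: cv2.putText(c,str(v),(6,(v-v0)*s+4),0,.35,(0,255,255),1)
    cv2.imwrite(name,c)
E
python3 - <<'E'
from h import *
i=cv2.imread('pics/top0.png')
crop(i,155,155,255,225,8,'pics/c_rest.png'); crop(i,280,150,350,210,10,'pics/c_lift.png')
print(proj('top',[[0.4,0,0],[0.5,0,0],[0.4,.1,0]]))
E
```

```text
[[202.19355302 265.40812788]
 [204.72765045 221.5016849 ]
 [158.22191866 264.15763362]]
```

View pics/c_rest.png

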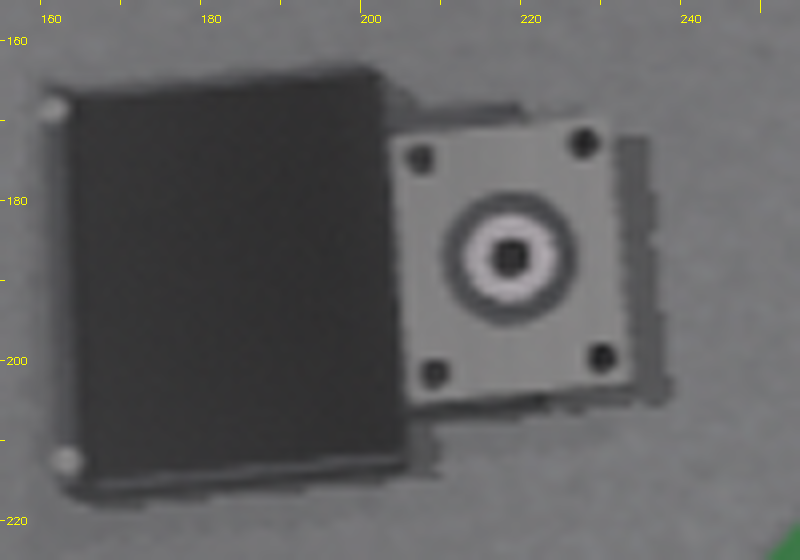

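View pics/c_lift.png

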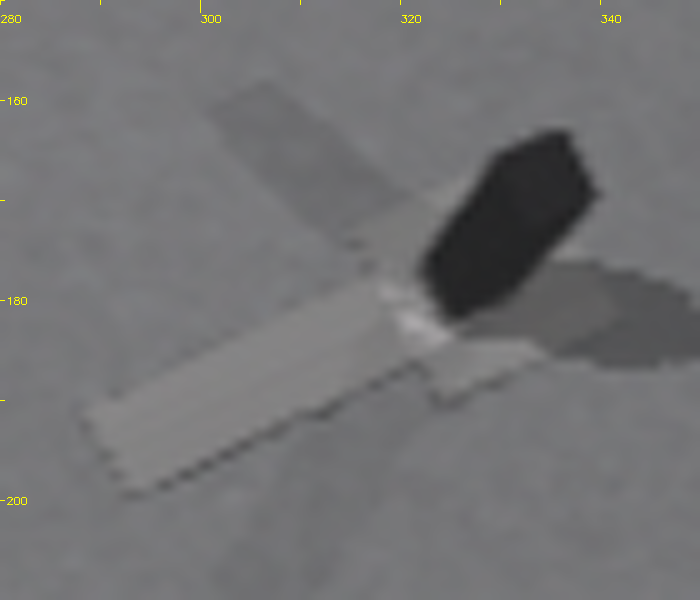

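Run:
```python
from h import *
np.set_printoptions(precision=4,suppress=True)
P=onplane('top',[[203.5,171.9],[231.5,169.8],[234.1,203.1],[206,205.6]],.020)
print('plate',P,P.mean(0),'sides',[np.linalg.norm(P[i]-P[i-1]) for i in range(4)])
for a,b in((0,3),(1,2)): v=P[a]-P[b];print('ang x axis deg',np.degrees(np.arctan2(v[1],v[0])))
S=onplane('top',[[202.5,163.1],[205.9,213.1]],.019);v=S[0]-S[1]
print('step',S,S.mean(0),np.linalg.norm(v),np.degrees(np.arctan2(v[1],v[0])))
L=onplane('top',[[288.2,191.2],[293.2,199.7],[322,186.5],[316.5,178]],.003)
print('blade',L,[np.linalg.norm(L[i]-L[i-1]) for i in range(4)])
d=(L[0]+L[1]-L[2]-L[3])[:2];d/=np.linalg.norm(d);tip=(L[0]+L[1])[:2]/2
w=(L[0]-L[1])[:2];print('dir',d,np.degrees(np.arctan2(d[1],d[0])),'tip edge ang',np.degrees(np.arctan2(w[1],w[0])),'tip',tip,'axis',tip-.095*d)
print('handle top from img',onplane('top',[332.5,165.5],.095),onplane('top',[336,166],.095))
print('stamp foot c',onplane('top',[326,255],.004))
ax=tip-.095*d
print('reproj handle axis top/side z=0,.065,.095',[proj(n,[[*ax,z] for z in(0,.065,.095)]) for n in('top','side')])
d=np.load('pics/top0.npy')
K,p,A=cam('top')
for u,v in[(333,166),(335,165),(305,190),(184,190),(219,196),(162,168)]:
    q=np.linalg.inv(K)@[u,v,1]*d[v,u];print(u,v,p+A@q)
i=cv2.imread('pics/side0.png');crop(i,150,120,350,270,4,'pics/c_side.png')
```

```text
plate [[ 0.614   0.0066  0.02  ]
 [ 0.6208 -0.0587  0.02  ]
 [ 0.5418 -0.068   0.02  ]
 [ 0.5342 -0.0038  0.02  ]] [ 0.5777 -0.0309  0.02  ] sides [np.float64(0.08040032422316164), np.float64(0.06570299993052693), np.float64(0.07955711088660063), np.float64(0.06463984019953933)]
ang x axis deg 7.425825523755941
ang x axis deg 6.6713254009759195
step [[ 0.6356  0.0104  0.019 ]
 [ 0.517  -0.0044  0.019 ]] [0.5763 0.003  0.019 ] 0.11948414638387174 7.100519641958905
blade [[ 0.5768 -0.1935  0.003 ]
 [ 0.5567 -0.2054  0.003 ]
 [ 0.5904 -0.2734  0.003 ]
 [ 0.6108 -0.2606  0.003 ]] [np.float64(0.07523462057944721), np.float64(0.023356937961371872), np.float64(0.075921291634565), np.float64(0.024100447573049442)]
dir [-0.4476  0.8942] 116.59055635822901 tip edge ang 30.58864404484838 tip [ 0.5668 -0.1994] axis [ 0.6093 -0.2844]
handle top from img [[ 0.6154 -0.2787  0.095 ]] [[ 0.6145 -0.2861  0.095 ]]
stamp foot c [[ 0.4309 -0.2802  0.004 ]]
reproj handle axis top/side z=0,.065,.095 [array([[326.2538, 179.1858],
       [332.1592, 172.0427],
       [335.2267, 168.3323]]), array([[262.1379, 189.6293],
       [261.8657, 166.8938],
       [261.7335, 155.8498]])]
333 166 [ 0.6139 -0.2795  0.0964]
335 165 [ 0.6166 -0.284   0.0951]
305 190 [ 0.5809 -0.2332  0.0028]
184 190 [0.5699 0.0497 0.0179]
219 196 [ 0.5568 -0.0328  0.0235]
162 168 [0.6187 0.1024 0.0277]
```

View pics/c_side.png

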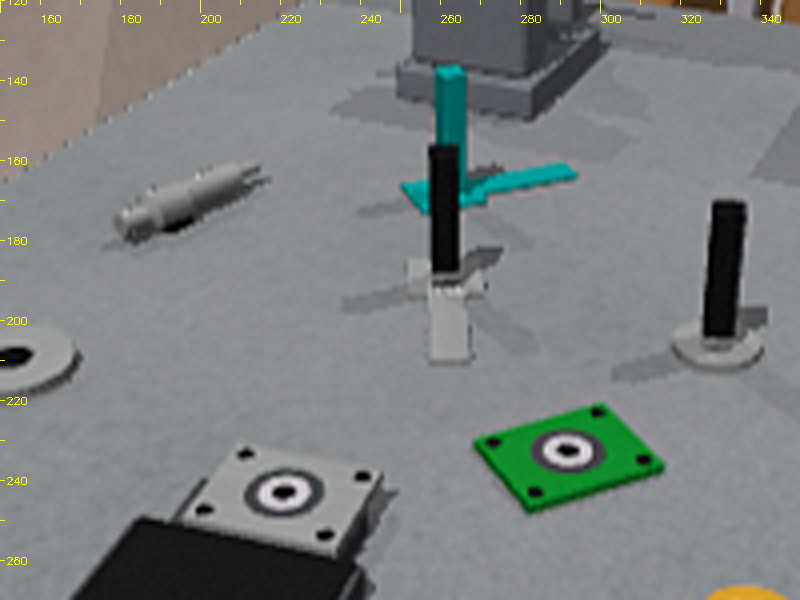

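Checks agree: plate about 80×64 mm, step about 119 mm long at 7.1°, blade 24 mm wide, handle top where predicted (image ~(335,168)). Step middle is (0.576,0.003) and the lifter axis is ~(0.609,-0.284) with the blade along ~117°. Next is a row planner that works in tool axes.

```bash
cat >> h.py <<'E'
def pose():
    o=ctrl.get_obs();w,x,y,z=o['eef_rot'];A=R.from_quat([x,y,z,w]).as_matrix();return o,np.array(o['eef_pos']),A
def plan(target,ang,n,g,p0=None,a0=None):
    "rows to bring the TCP to target with jaw axis at ang (deg) in n equal rows"
    o,p,A=pose()
    if p0 is None:p0=p
    if a0 is None:a0=np.degrees(np.arctan2(A[1,0],A[0,0]))
    da=(ang-a0+180)%360-180; st=(np.array(target)-p0)/n; rows=[]
    for k in range(n):
        a=np.radians(a0+da*k/n); x=np.array([np.cos(a),np.sin(a),0]);y=np.array([np.sin(a),-np.cos(a),0])
        rows.append("%.2f %.2f %.2f %.3f %.2f"%(100*st@x,100*st@y,-100*st[2],-np.radians(da)/n,g))
    print('from',p0.round(4),round(a0,1),'t',o['time_s']); 
    for i in range(0,n,10):print("; ".join(rows[i:i+10]))
E
python3 - <<'E'
from h import *
plan([.609,-.283,.2],-63,20,.55)
E
```

```text
from [0.1892 0.5424 0.2181] 70.8 t 0.1
-3.21 3.34 0.09 0.117 0.55; -2.79 3.69 0.09 0.117 0.55; -2.35 3.99 0.09 0.117 0.55; -1.86 4.24 0.09 0.117 0.55; -1.36 4.43 0.09 0.117 0.55; -0.83 4.55 0.09 0.117 0.55; -0.30 4.62 0.09 0.117 0.55; 0.24 4.62 0.09 0.117 0.55; 0.78 4.56 0.09 0.117 0.55; 1.31 4.44 0.09 0.117 0.55
1.81 4.26 0.09 0.117 0.55; 2.30 4.02 0.09 0.117 0.55; 2.75 3.72 0.09 0.117 0.55; 3.17 3.38 0.09 0.117 0.55; 3.54 2.99 0.09 0.117 0.55; 3.86 2.55 0.09 0.117 0.55; 4.13 2.09 0.09 0.117 0.55; 4.35 1.59 0.09 0.117 0.55; 4.50 1.07 0.09 0.117 0.55; 4.60 0.54 0.09 0.117 0.55
```

>>> servo_tool(increments="-3.2 3.3 0.1 0.117 0.55; -2.8 3.7 0.1 0.117 0.55; -2.3 4.0 0.1 0.117 0.55; -1.9 4.2 0.1 0.117 0.55; -1.4 4.4 0.1 0.117 0.55; -0.8 4.6 0.1 0.117 0.55; -0.3 4.6 0.1 0.117 0.55; 0.2 4.6 0.1 0.117 0.55; 0.8 4.6 0.1 0.117 0.55; 1.3 4.4 0.1 0.117 0.55")

```text
time_s: 1.35
eef_pos: [0.3982, 0.129, 0.2087]
eef_rot: [-0.0, 1.0, 0.03, 0.0]
wrist_force: [-0.5, 0.2, 0.1]
opening: 0.546
```

>>> servo_tool(increments="1.8 4.3 0.1 0.117 0.55; 2.3 4.0 0.1 0.117 0.55; 2.8 3.7 0.1 0.117 0.55; 3.2 3.4 0.1 0.117 0.55; 3.5 3.0 0.1 0.117 0.55; 3.9 2.6 0.1 0.117 0.55; 4.1 2.1 0.1 0.117 0.55; 4.4 1.6 0.1 0.117 0.55; 4.5 1.1 0.1 0.117 0.55; 4.6 0.5 0.1 0.117 0.55")

```text
time_s: 2.6
eef_pos: [0.6069, -0.2856, 0.1982]
eef_rot: [-0.0, 0.85, -0.527, -0.001]
wrist_force: [0.5, -0.5, -0.5]
opening: 0.55
```

Run:
```python
from h import *
plan([.609,-.283,.13],-63,6,.55); print(ctrl.get_obs()['q'])
p,d=ctrl.camera('side');i=p[...,::-1].copy();cv2.imwrite('pics/s1.png',i);crop(i,190,60,330,220,5,'pics/s1c.png')
```

```text
from [ 0.6069 -0.2856  0.1982] -63.5 t 2.6
-0.02 -0.05 1.14 -0.002 0.55; -0.02 -0.05 1.14 -0.002 0.55; -0.02 -0.05 1.14 -0.002 0.55; -0.02 -0.05 1.14 -0.002 0.55; -0.02 -0.05 1.14 -0.002 0.55; -0.02 -0.05 1.14 -0.002 0.55
[-6.16378993e-01  4.07133856e-01  1.36425246e+00  2.44030643e-05
  1.37124870e+00  4.92662006e-01]
```

View pics/s1.png

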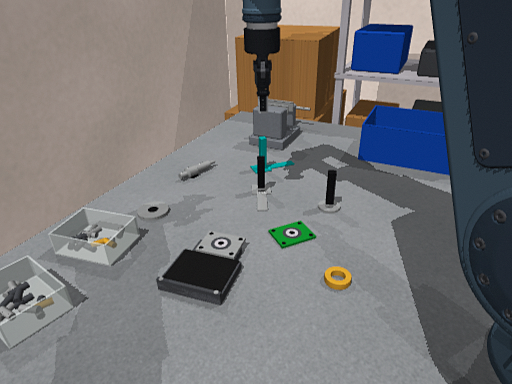

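The side view shows the shut-line of the fingers at u≈263, right above the handle at u≈262, so the alignment is good. I'll descend and grip.

>>> servo_tool(increments="0 -0.1 2.5 -0.01 0.55; 0 -0.1 2.5 0 0.55; 0 -0.1 2.5 0 0.55; 0 0 2.5 0 0.55; 0 0 2.0 0 0.55; 0 0 1.5 0 0.55; 0 0 0 0 0.55")

```text
time_s: 3.52
eef_pos: [0.6085, -0.2824, 0.0624]
eef_rot: [-0.0, 0.854, -0.521, -0.001]
wrist_force: [0.8, 0.5, -0.9]
opening: 0.545
```

Run:
```python
from h import *
p,d=ctrl.camera('top');i=p[...,::-1].copy();crop(i,270,130,370,220,7,'pics/t2c.png')
p,d=ctrl.camera('side');i=p[...,::-1].copy();crop(i,210,90,310,220,5,'pics/s2c.png')
o,p,A=pose();print(p,proj('top',[p]),proj('side',[p]))
```

```text
[ 0.60978143 -0.28322299  0.06454606] [[331.58723604 171.86718132]] [[261.48993451 167.20950956]]
```

View pics/t2c.png

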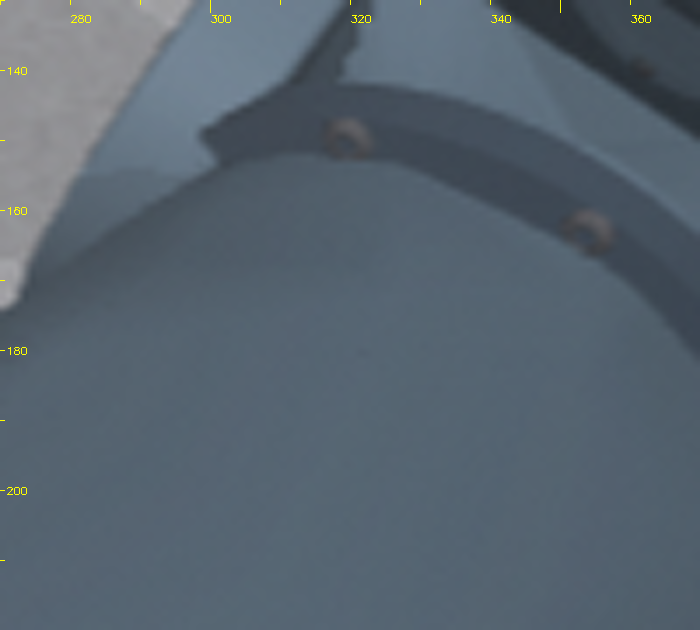

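View pics/s2c.png

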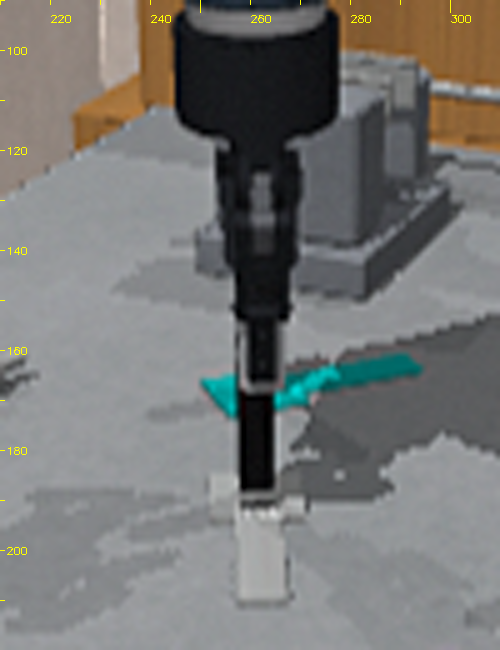

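The top view is hidden by the arm. The side view shows the near finger (u≈257–266) in line with the handle (u≈257–265). Closing.

>>> servo_tool(increments="0 0 0 0 0.3; 0 0 0 0 0.1; 0 0 0 0 0; 0 0 0 0 0; 0 0 0 0 0; 0 0 0 0 0")

```text
time_s: 4.38
eef_pos: [0.6099, -0.2832, 0.065]
eef_rot: [-0.0, 0.854, -0.521, 0.001]
wrist_force: [-1.4, 1.5, 5.6]
opening: 0.193
```

Run:
```python
from h import *
for k in range(3):
  p,d=ctrl.camera('side');o,P,A=pose();print(P.round(4),o['opening'],o['wrist_force'].round(1),np.degrees(np.arctan2(A[1,0],A[0,0])).round(2))
i=p[...,::-1].copy();crop(i,210,90,310,220,5,'pics/s3c.png')
```

```text
[ 0.6099 -0.2831  0.0649] 0.18738330613347307 [-0.6  1.5  6.2] -62.73
[ 0.6099 -0.2831  0.065 ] 0.19288808168997962 [-1.1  1.4  6.4] -62.73
[ 0.6099 -0.2831  0.0649] 0.1977587166538676 [-0.6  1.3  6.5] -62.73
```

View pics/s3c.png

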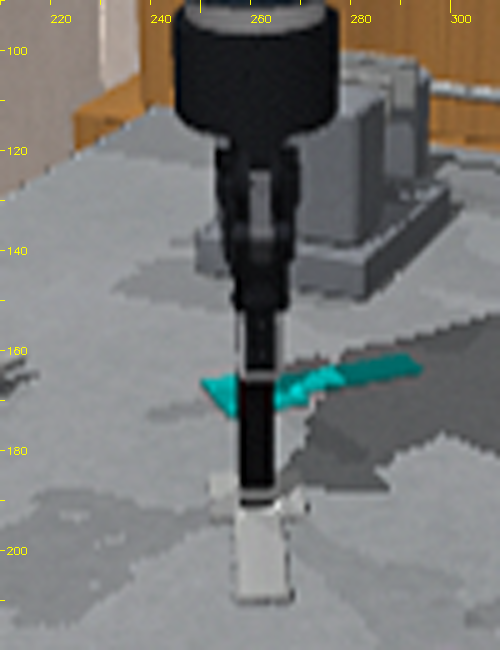

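The lifter is gripped (opening 0.19, about 17 mm). I'll lift it, turn it to the rest's y direction and bring the tip short of the plate.

```bash
cat >> h.py <<'E'
O=np.array([.5766,.004]);al=np.radians(7.1)
ex=np.array([np.cos(al),np.sin(al)]);ey=np.array([-np.sin(al),np.cos(al)])
def tcp(x,y,zb):  # tip rest coords mm, blade underside height mm -> TCP m
    q=O+ex*x/1000+ey*(y-95)/1000; return np.array([*q,zb/1000+.065])
def where():
    o,p,A=pose();d=p[:2]-O;return np.array([d@ex*1000,d@ey*1000+95,p[2]*1000-65]).round(1),np.degrees(np.arctan2(A[1,0],A[0,0])).round(2),o['wrist_force'].round(1),o['time_s']
E
python3 - <<'E'
from h import *
print(where())
plan(tcp(-2,-92,30),-82.9,6,0,p0=np.array([.6099,-.2831,.095]))
E
```

```text
(array([-2.50e+00, -1.94e+02, -1.00e-01]), np.float64(-62.73), array([-0.6,  1.3,  6.5]), 4.525)
from [ 0.6099 -0.2831  0.095 ] -62.7 t 4.525
-1.59 -0.59 -0.00 0.059 0.00; -1.63 -0.50 -0.00 0.059 0.00; -1.65 -0.40 -0.00 0.059 0.00; -1.67 -0.30 -0.00 0.059 0.00; -1.69 -0.21 -0.00 0.059 0.00; -1.70 -0.11 -0.00 0.059 0.00
```

>>> servo_tool(increments="0 0 -1.5 0 0; 0 0 -1.5 0 0; -1.59 -0.59 0 0.059 0; -1.63 -0.5 0 0.059 0; -1.65 -0.4 0 0.059 0; -1.67 -0.3 0 0.059 0; -1.69 -0.21 0 0.059 0; -1.7 -0.11 0 0.059 0; 0 0 0 0 0")

```text
time_s: 5.65
eef_pos: [0.5974, -0.1808, 0.0947]
eef_rot: [-0.0, 0.749, -0.662, 0.0]
wrist_force: [-0.3, -0.1, -1.4]
opening: 0.194
```

Run:
```python
from h import *
p,d=ctrl.camera('side');i=p[...,::-1].copy();cv2.imwrite('pics/s4.png',i);crop(i,180,150,300,260,6,'pics/s4c.png')
p,d=ctrl.camera('top');i=p[...,::-1].copy();crop(i,180,130,300,230,6,'pics/t4c.png')
w=where();print(w)
```

```text
(array([ -2.1, -92.4,  29.6]), np.float64(-82.93), array([-0.3, -1. , -1.1]), 5.75)
```

View pics/s4c.png

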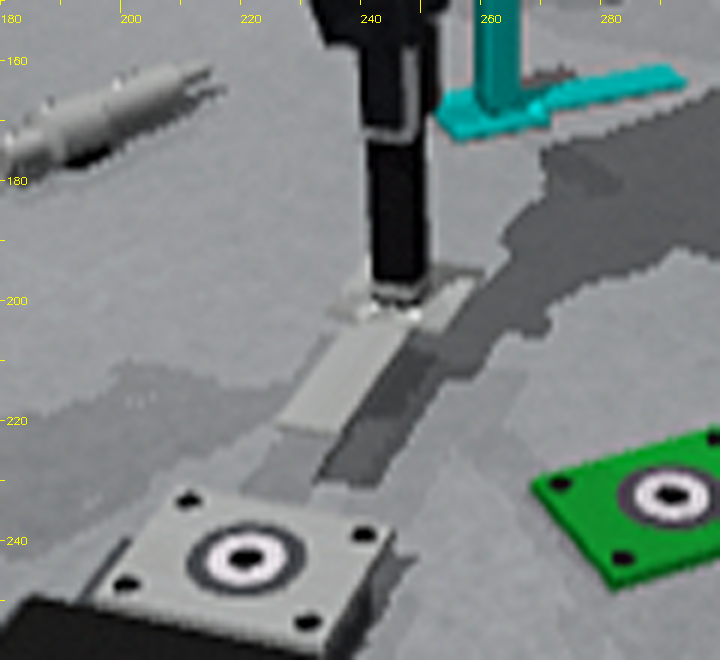

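View pics/t4c.png

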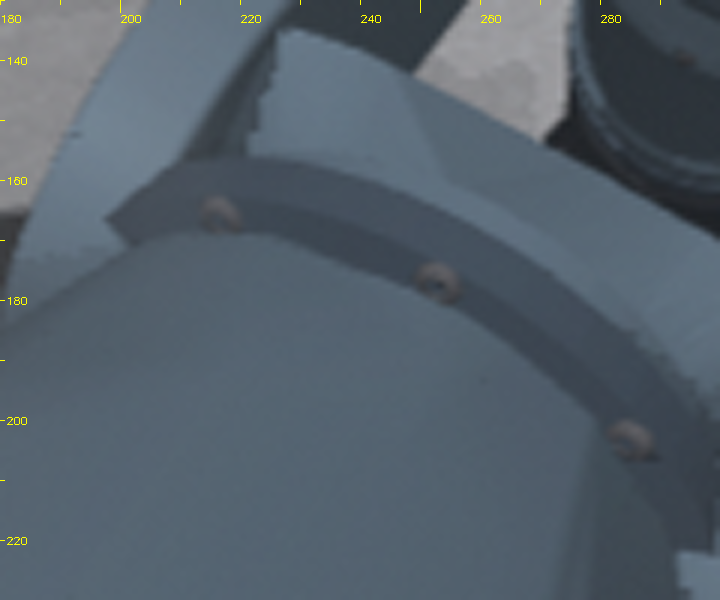

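The side view shows the blade tip's corners at about (226.3,220.8) and (235.8,222.8), held level and facing the plate. I'll compare with the prediction, then lower.

Run:
```python
from h import *
def W(x,y,z): return [*(O+ex*x/1000+ey*y/1000),z/1000]
print(proj('side',[W(-2.1+12,-92.4,32.6),W(-2.1-12,-92.4,32.6)]))
print('plate -y edge pred',proj('side',[W(37,-66,20),W(-43,-66,20)]), 'meas z=.02',onplane('side',[[208.3,231.5],[245.8,238]],.020))
plan(tcp(-2,-82,6),-82.9,4,0)
```

```text
[[226.72202796 219.61741935]
 [237.34817667 221.55019088]]
plate -y edge pred [[210.11541623 229.26757679]
 [246.14412793 236.1980572 ]] meas z=.02 [[ 0.62066684 -0.04864681  0.02      ]
 [ 0.53994639 -0.06118002  0.02      ]]
from [ 0.5977 -0.1822  0.0946] -82.9 t 5.75
-0.26 -0.00 0.59 -0.000 0.00; -0.26 -0.00 0.59 -0.000 0.00; -0.26 -0.00 0.59 -0.000 0.00; -0.26 -0.00 0.59 -0.000 0.00
```

Both the tip and the plate edge sit 1–2 px below prediction, a common camera offset, so their relative geometry holds. Lowering to underside ≈6 mm.

>>> servo_tool(increments="-0.2 0 0.6 0 0; -0.2 0 0.6 0 0; -0.2 0 0.6 0 0; -0.2 0 0.55 0 0; 0 0 0 0 0; 0 0 0 0 0")

```text
time_s: 6.5
eef_pos: [0.5964, -0.1737, 0.0705]
eef_rot: [-0.0, 0.749, -0.663, 0.0]
wrist_force: [-0.5, 0.5, -2.2]
opening: 0.197
```

Run:
```python
from h import *
p,d=ctrl.camera('side');i=p[...,::-1].copy();crop(i,180,180,280,260,8,'pics/s5c.png')
print(where())
```

```text
(array([ -2.2, -83.9,   5.7]), np.float64(-83.02), array([ 0.1,  1.2, -1.2]), 6.55)
```

View pics/s5c.png

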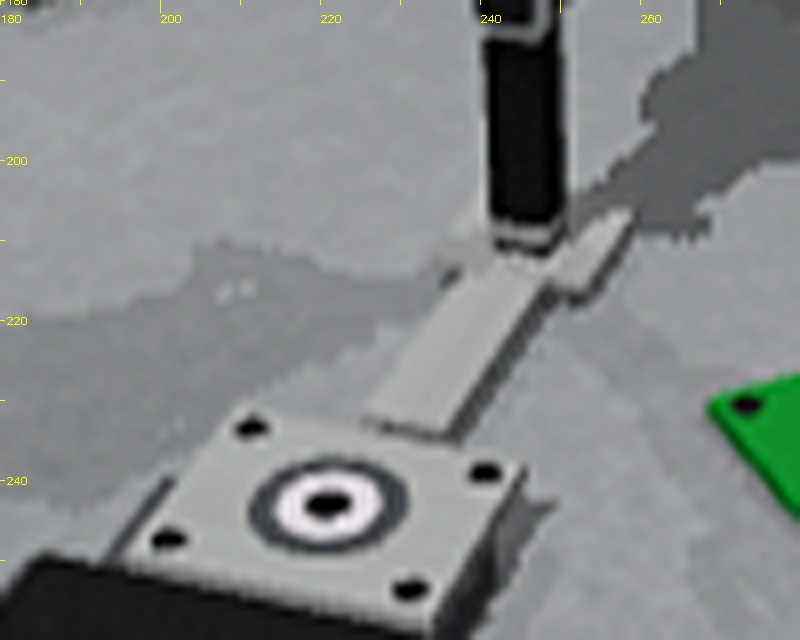

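The tip edge at (225–236, 232–235) is level and lower than the plate's edge. Sliding it under.

>>> servo_tool(increments="-0.6 0 0 0 0; -0.6 0 0 0 0; -0.6 0 0 0 0; -0.6 0 0 0 0; -0.5 0 0 0 0; -0.4 0 0 0 0; 0 0 0 0 0")

```text
time_s: 7.42
eef_pos: [0.5922, -0.1406, 0.0704]
eef_rot: [0.0, 0.749, -0.663, -0.0]
wrist_force: [-0.5, -0.1, -1.7]
opening: 0.194
```

Run:
```python
from h import *
p,d=ctrl.camera('side');i=p[...,::-1].copy();crop(i,180,180,280,260,8,'pics/s6c.png')
print(where())
```

```text
(array([ -2.4, -50.7,   5.4]), np.float64(-83.01), array([-0.6, -0.4, -1.7]), 7.475)
```

View pics/s6c.png

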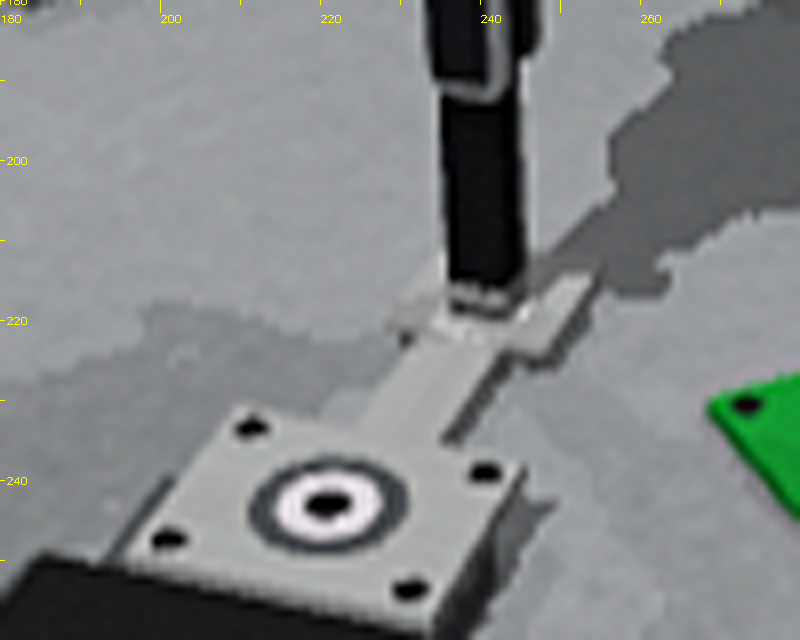

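The blade is under the plate's edge by about 15 mm, the plate has not moved, and the forces are nil. Starting the lift along the arc.

>>> servo_tool(increments="0 0 -0.5 0 0; 0 0 -0.5 0 0; -0.05 0 -0.5 0 0; -0.1 0 -0.5 0 0; -0.15 0 -0.5 0 0; -0.2 0 -0.5 0 0; 0 0 0 0 0")

```text
time_s: 8.35
eef_pos: [0.592, -0.136, 0.101]
eef_rot: [-0.0, 0.749, -0.663, 0.001]
wrist_force: [-0.6, -0.2, -2.1]
opening: 0.192
```

Run:
```python
from h import *
p,d=ctrl.camera('side');i=p[...,::-1].copy();crop(i,180,170,280,260,7,'pics/s7c.png')
print(where())
```

```text
(array([ -2.1, -45.8,  35.7]), np.float64(-83.01), array([ 0.7, -0.7, -1.4]), 8.4)
```

View pics/s7c.png

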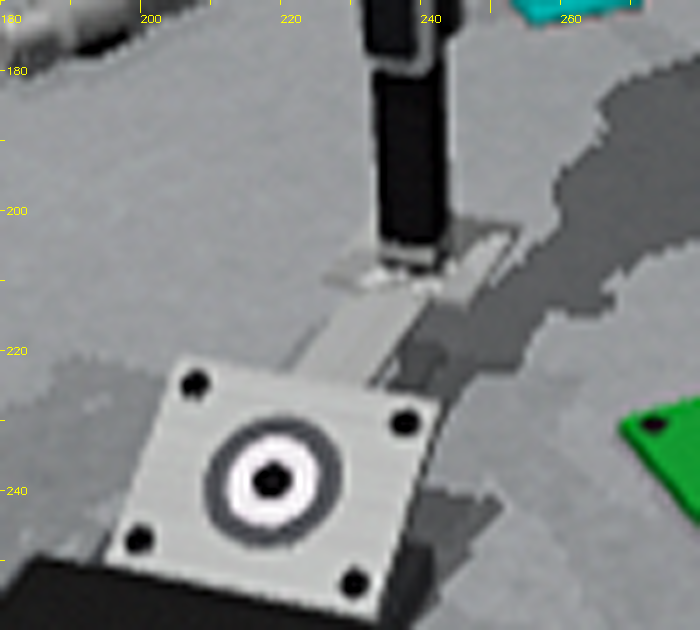

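The plate is tipped about 30° on the blade and stays square to the step. Continuing to about 60°.

>>> servo_tool(increments="-0.2 0 -0.32 0 0; -0.25 0 -0.32 0 0; -0.3 0 -0.3 0 0; -0.3 0 -0.3 0 0; -0.35 0 -0.25 0 0; -0.35 0 -0.22 0 0; 0 0 0 0 0")

```text
time_s: 9.28
eef_pos: [0.5896, -0.1183, 0.1178]
eef_rot: [-0.0, 0.749, -0.663, 0.0]
wrist_force: [0.1, -0.7, -1.6]
opening: 0.197
```

Run:
```python
from h import *
p,d=ctrl.camera('side');i=p[...,::-1].copy();crop(i,180,170,280,260,7,'pics/s8c.png')
print(where())
```

```text
(array([ -2.3, -28.1,  52.6]), np.float64(-83.01), array([-0.4, -0.2, -0.8]), 9.325)
```

View pics/s8c.png

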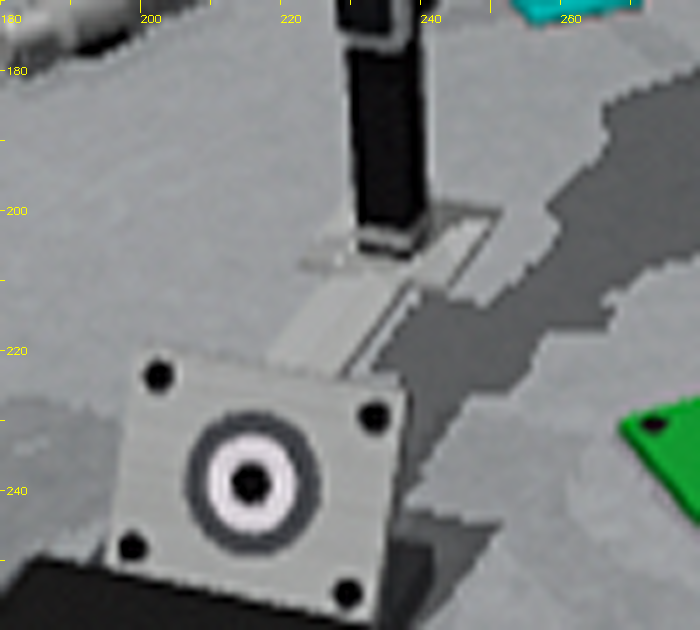

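About 60° with good contact. Continuing past vertical, slowly.

>>> servo_tool(increments="-0.33 0 -0.16 0 0; -0.33 0 -0.14 0 0; -0.34 0 -0.12 0 0; -0.4 0 -0.08 0 0; -0.4 0 -0.06 0 0; -0.4 0 0 0 0; 0 0 0 0 0")

```text
time_s: 10.2
eef_pos: [0.5868, -0.0963, 0.123]
eef_rot: [-0.0, 0.749, -0.663, -0.0]
wrist_force: [0.2, -0.4, -2.2]
opening: 0.194
```

Run:
```python
from h import *
p,d=ctrl.camera('side');i=p[...,::-1].copy();crop(i,160,170,280,280,6,'pics/s9c.png')
print(where())
```

```text
(array([-2.3, -6.1, 58.1]), np.float64(-83.01), array([ 0.4,  0.2, -1.4]), 10.25)
```

View pics/s9c.png

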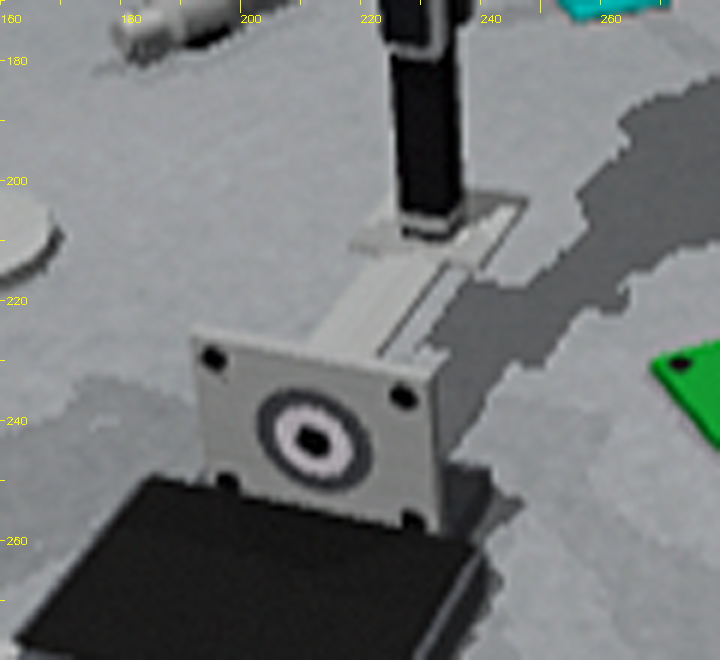

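The plate stands at about vertical against the step. Pushing on at 3 mm per row.

>>> servo_tool(increments="-0.3 0 0 0 0; -0.3 0 0 0 0; -0.3 0 0 0 0; -0.3 0 0.05 0 0; -0.3 0 0.05 0 0; -0.3 0 0 0 0; 0 0 0 0 0; 0 0 0 0 0")

```text
time_s: 11.25
eef_pos: [0.5847, -0.0789, 0.1221]
eef_rot: [0.0, 0.749, -0.663, 0.0]
wrist_force: [0.3, 0.2, -2.1]
opening: 0.194
```

Run:
```python
from h import *
p,d=ctrl.camera('side');i=p[...,::-1].copy();crop(i,150,170,270,300,5,'pics/s10c.png')
print(where())
```

```text
(array([-2.2, 11.6, 57.2]), np.float64(-83.02), array([ 0. , -0.3, -1.4]), 11.3)
```

View pics/s10c.png

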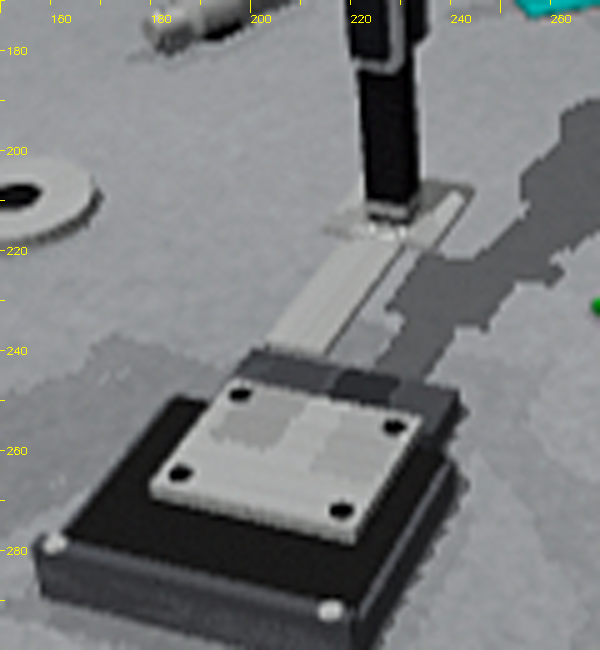

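The plate fell over onto the pad: plain face up, corners at about (197,246), (235,253), (221,277), (180,268). I'll withdraw the lifter and set it down.

>>> servo_tool(increments="1.0 0 0 0 0; 2.0 0 0 0 0; 2.5 0 0 0 0; 2.5 0 0 0 0; 2.0 0 0.5 0 0; 1.2 0 1.0 0 0; 0 0 1.5 0 0; 0 0 1.2 0 0; 0 0 0.7 0 0; 0 0 0 0 0")

```text
time_s: 12.55
eef_pos: [0.5978, -0.1891, 0.0722]
eef_rot: [0.0, 0.749, -0.662, -0.001]
wrist_force: [-0.7, 0.3, -1.4]
opening: 0.195
```

Run:
```python
from h import *
p,d=ctrl.camera('side');i=p[...,::-1].copy();crop(i,150,150,290,300,4,'pics/s11c.png')
print(where())
P=onplane('side',[[197.4,245.6],[235,253],[221.4,275.5],[180,267.6]],.025)
for q in P: v=q[:2]-O;print((v@ex*1000).round(1),(v@ey*1000).round(1))
v=P.mean(0)[:2]-O;print('centre',v@ex*1000,v@ey*1000)
```

```text
(array([ -2.4, -99.7,   7.9]), np.float64(-82.98), array([-1.2,  0.9, -1.2]), 12.6)
34.1 -3.1
-43.7 -4.3
-43.8 59.6
35.1 63.3
centre -4.577767313340328 28.90411440992756
```

View pics/s11c.png

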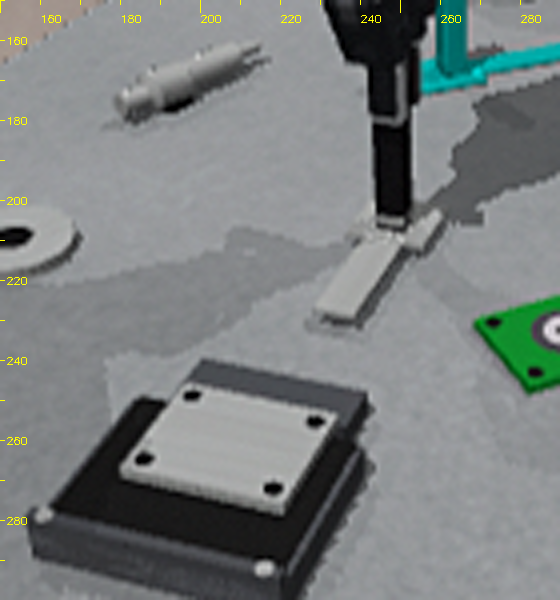

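The plate centre is about (-5, 29) mm in the rest frame, well inside the limits. Lowering the last 8 mm gently.

>>> servo_tool(increments="0 0 0.3 0 0; 0 0 0.25 0 0; 0 0 0.15 0 0; 0 0 0.08 0 0; 0 0 0 0 0")

```text
time_s: 13.22
eef_pos: [0.5983, -0.1901, 0.0653]
eef_rot: [-0.0, 0.749, -0.663, -0.0]
wrist_force: [-0.3, 0.0, -1.6]
opening: 0.192
```

>>> servo_tool(increments="0 0 0.04 0 0; 0 0 0.04 0 0; 0 0 0 0 0")

```text
time_s: 13.6
eef_pos: [0.5985, -0.1901, 0.065]
eef_rot: [-0.0, 0.749, -0.663, 0.0]
wrist_force: [-1.4, 0.4, 3.1]
opening: 0.195
```

On the bench (force reads +3 N, up from −1.6 N). Opening, then straight up.

>>> servo_tool(increments="0 0 0 0 0.25; 0 0 0 0 0.35; 0 0 0 0 0.5; 0 0 0 0 0.55; 0 0 0 0 0.55; 0 0 0 0 0.55")

```text
time_s: 14.35
eef_pos: [0.5983, -0.1901, 0.0645]
eef_rot: [-0.0, 0.749, -0.663, 0.0]
wrist_force: [-0.3, 0.1, 0.7]
opening: 0.55
```

>>> servo_tool(increments="0 0 -1 0 0.55; 0 0 -1.5 0 0.55; 0 0 -2 0 0.55; 0 0 -3 0 0.55; 0 0 -3 0 0.55; 0 0 -3 0 0.55; 0 0 0 0 0.55")

```text
time_s: 15.22
eef_pos: [0.6004, -0.1911, 0.2044]
eef_rot: [-0.001, 0.749, -0.663, 0.004]
wrist_force: [0.1, 0.7, 0.3]
opening: 0.551
```

Run:
```python
from h import *
p,d=ctrl.camera('side');i=p[...,::-1].copy();cv2.imwrite('pics/s12.png',i)
print(where()); plan([.45,-.1,.25],-60,1,.5)
```

```text
(array([  -1.6, -100.9,  137. ]), np.float64(-83.02), array([-0.2, -0. , -1.9]), 15.275)
from [ 0.5992 -0.1906  0.202 ] -83.0 t 15.275
-10.80 13.71 -4.80 -0.402 0.50
```

View pics/s12.png

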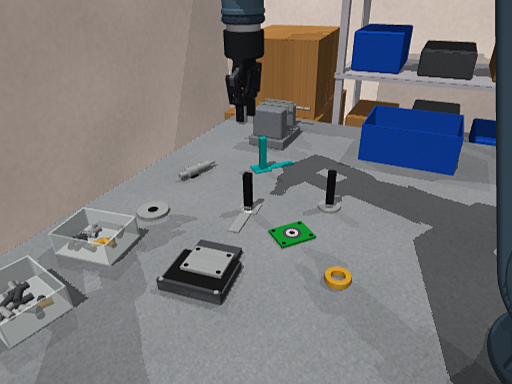

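The lifter stands free at (248,190), and the stamp is still at (331,190). I'll move the arm aside to check from the top camera.

>>> servo_tool(increments="3 0 -1 0 0.55; 5 0 0 0 0.55; 5 0 0 0 0.55; 5 0 0 0 0.55; 4 0 0 0 0.55; 0 0 0 0 0.55; 0 0 0 0 0.55")

```text
time_s: 16.15
eef_pos: [0.6245, -0.4075, 0.208]
eef_rot: [-0.0, 0.749, -0.663, -0.001]
wrist_force: [0.7, 0.4, -0.5]
opening: 0.548
```

Run:
```python
from h import *
p,d=ctrl.camera('top');i=p[...,::-1].copy();cv2.imwrite('pics/t13.png',i);crop(i,150,150,350,270,4,'pics/t13c.png')
print(where())
K,c,A=cam('top')
for u,v in[(195,190),(185,180),(200,200),(190,200)]:
    q=np.linalg.inv(K)@[u,v,1]*d[v,u];print(u,v,c+A@q)
```

```text
(array([  -3. , -318.9,  143.5]), np.float64(-82.98), array([0.5, 0.1, 0.4]), 16.2)
195 190 [0.56850809 0.02242942 0.02751243]
185 180 [0.5917275  0.04723876 0.02642082]
200 200 [0.54572112 0.00972944 0.02644656]
190 200 [0.54498509 0.03243618 0.02706114]
```

View pics/t13c.png

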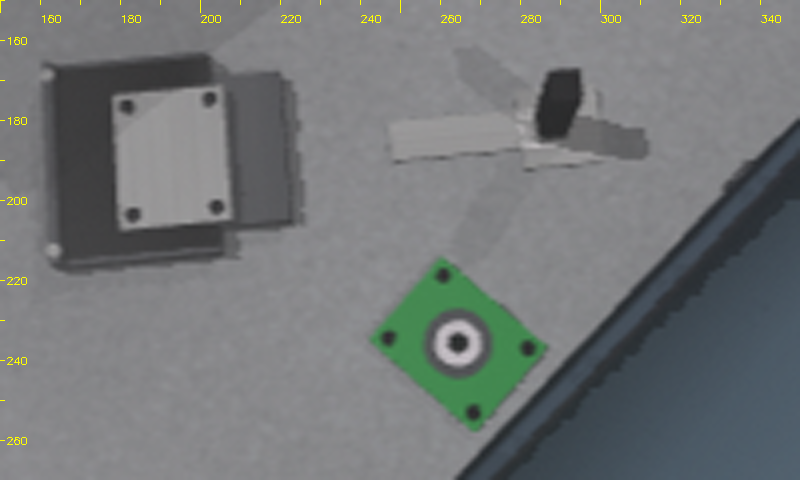

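The top view shows the plate flat and plain face up on the pad, spanning (178–208, 171–207). Its depth readings are even at 26–27.5 mm, and the lifter stands free. Handing in.

```bash
python3 -c "
from bench import ctrl
print(ctrl.hand_in())"
```

```text
the job is handed in; nothing more can be done
None
```

I turned the plate over with the lifter alone, set the lifter back on the bench on its foot, let go, and handed in at about 16 s of the 50 s. The hand-in gives no verdict.

- **Lifting:** The blade went about 15 mm under the overhanging edge. I stopped at roughly 30° and 60° with the plate resting on the blade, then pushed it slowly past vertical until it fell onto the pad.
- **Plate:** In the pictures it lies plain face up, so pocketed face down. Its centre is about 29 mm beyond the step and 5 mm off the middle sideways. Depth readings across it were even at 26–27.5 mm, so it is flat.
- **Lifter:** It stands upright and free of the gripper about 100 mm in front of the step, with the arm moved aside. When it touched down, the tool centre was 65 mm above the bench.
- **Other objects:** The round-footed tool was at the same place in the side picture after the lifter was let go, and the green plate and turquoise lifter were never touched.
- **Disagreements:** The side camera showed things 1–2 px lower than predicted, the same for tip and plate. The top camera's depth reads about 2 mm high on the plate. Neither affected the result.

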